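# Tip a toy carton into the labelling bay

### The job

On the toy shop's labelling counter, push the tall carton along, still standing, towards the taped bay until its leading foot edge is about two centimetres past the near tape line; let it stand there a moment, then push it over forwards so that it ends up lying flat on its broad face inside the tape outline. Only push it, never lift or carry it, and leave the squat carton and the two toys where they are.

Things in the scene. Friction and masses are not known exactly. Their poses are not given: they have to be found in the camera images.
- tall_carton: Tall slim white window carton, rigid: 60 mm deep (its x), 90 wide (y), 150 tall (z), 0.15 to 0.31 kg, evenly filled. It stands beyond one short end of the bay (either end), 10 to 65 mm clear of the tape, within 0.15 rad of square and 15 mm of the bay's centre line; its 90 x 150 mm broad faces look to and from the bay. Origin: centre of its underside; z to its top.
- bay_mid (a point): Centre of the taped bay, on the counter: a rectangle of flat white tape 10 mm wide (too thin to feel), 200 mm (x axis) by 140 mm (y axis) inside the tape, 220 by 160 mm over it; z up. Its long x axis runs roughly left to right before the robot. The carton lying centred in it leaves 25 mm to the tape on every side.
- carton_mid (a point): Centre of the tall carton, 75 mm above its underside. Pushed within about 20 mm of the counter the carton slides; pushed in its upper half it tips about its leading foot edge and falls by itself once it leans some 22 degrees; the foot may slip some 10 mm as it falls.
- carton_foot_l (a point): Tall carton: middle of the +y edge of its underside (45 mm from the origin).
- carton_foot_r (a point): Tall carton: middle of the -y edge of its underside (45 mm from the origin).
- carton_top_l (a point): Tall carton: middle of the +y edge of its top (150 mm up, 45 mm off its axis).
- carton_top_r (a point): Tall carton: middle of the -y edge of its top (150 mm up, 45 mm off its axis).
- squat_carton: Bystander: low white window carton, 70 mm (x) by 110 mm (y), 85 mm tall, loose, beyond the other short end of the bay. Origin: centre of its underside.
- toy_truck: Bystander: loose toy dump truck, 48 mm (x) by 85 mm (y), 53 mm tall, beside a long side of the bay, on the far side from the robot. Origin: on the counter under its middle.
- ring_stacker: Bystander: loose ring-stacking toy, 68 mm across, 74 mm tall, beside a long side of the bay, on the far side from the robot. Origin: centre of its underside.

How it is judged (in metres and radians):
On the way, in this order (a step that is already met when the one before it is completed fails the run):
1. the tall carton stands upright with its leading foot edge over the near tape line (angle between tall_carton's own z axis and vertical below 0.1 rad and x of tall_carton in the frame of bay_mid between -0.138 and 0.138 m), for 0.2 s.
2. the tall carton lies flat on a broad face inside the tape outline (angle between the x axis of tall_carton and the z axis of bay_mid, either way round below 0.08 rad and x of carton_foot_l in the frame of bay_mid between -0.11 and 0.11 m and y of carton_foot_l in the frame of bay_mid between -0.08 and 0.08 m and x of carton_foot_r in the frame of bay_mid between -0.11 and 0.11 m and y of carton_foot_r in the frame of bay_mid between -0.08 and 0.08 m and x of carton_top_l in the frame of bay_mid between -0.11 and 0.11 m and y of carton_top_l in the frame of bay_mid between -0.08 and 0.08 m and x of carton_top_r in the frame of bay_mid between -0.11 and 0.11 m and y of carton_top_r in the frame of bay_mid between -0.08 and 0.08 m and linear speed of tall_carton below 0.02 m/s and angular speed of tall_carton below 0.1 rad/s), for 0.2 s.
At the end, for the whole second after the job is handed in: The tall carton lies on a broad face (within 0.08 rad of flat), at rest, with its four side-edge points within the outer edge of the tape (220 by 160 mm) (all of step 2); the robot touches nothing.
It fails at once if the tall carton was lifted (height (world z) of carton_mid above 0.1 m or height (world z) of tall_carton above 0.055 m).
It fails at once if the squat carton was moved by more than 15 mm (distance of squat_carton from where it was at the start of the episode above 0.015 m).
It fails at once if the toy truck was moved by more than 15 mm (distance of toy_truck from where it was at the start of the episode above 0.015 m).
It fails at once if the ring stacker was moved by more than 15 mm (distance of ring_stacker from where it was at the start of the episode above 0.015 m).
It also fails if it takes over 45 s, if anything falls off the work surface, if the arm or the gripper's body presses on something with over 40 N, if the wrist force passes 120 N, or if a joint passes its speed limit or range.

### The arm

A 7-joint arm with a two-finger parallel gripper is mounted at the origin on the work surface. World frame = base frame: x ahead of the robot, y to its left, z up, the work surface at z = 0. Lengths are in mm, angles in rad, forces in N, time in s.
With the tool pointing down it reaches from about 400 to 750 mm from the base axis. Payload 19.5 kg.
Tool frame: the origin (TCP) lies midway between the tips of the shut fingers; the grasp point (between the pads) lies ctrl.grasp_offset behind it (ctrl.grasp_offset is the distance from the TCP to the grasp point, in mm); z points along the fingers, y is the line along which they close (so a half turn about z gives the same grasp; the last joint's range is limited). The gripper opens to 85 mm and grips with 20 to 120 N. Pads are 22 mm wide; open, the fingers measure 114 mm over their backs; the gripper's body (76 mm by 85 mm) begins 54 mm behind the grasp point. The pads swing forward as they close: fully open they stand 13 mm farther back than shut.
Start: joints at [1.096, 0.707, -0.028, 1.485, 0.022, 0.951, -0.075], TCP at [241.153, -521.958, 231.268] pointing down, gripper open.
Joint ranges: [-2.71, 2.71], [-0.32, 2.16], [-1.57, 1.52], [0, 2.45], [-1.46, 4.6], [0, 2.02], [-2.83, 2.83]. Speed limits (rad/s): [1.89, 1.89, 2.57, 2.57, 3.01, 3.01, 3.01].

### API

Orientations are given as [roll, pitch, yaw] about the fixed x, y, z axes, in that order (R = Rz(yaw) Ry(pitch) Rx(roll)).
In Python, from workcell import read_state, optics, workorder, ctrl gives the robot as it stands.
- The arm moves only by the tool send_rows, never from a script. Its argument "targets" is a list of rows, each an object with "gripper": the opening, from -1 (shut) to 1 (fully open); "slide": the shift along the tool's x, y, z in m, a list of three; "rot": the turn, a rotation vector about the tool's x, y, z in degrees, a list of three. In form: [{"gripper": gripper, "slide": [x, y, z], "rot": [ax, ay, az]}, ...]. A call has 1 to 10 rows; each row shifts and turns the commanded pose from where the row before left it, along the tool's axes as they then stand; what a row does not reach is not made up. A row lasts 1/12 s, in which the tool goes at most 41.7 mm and 7.16 degrees, less where a joint would pass 70% of its speed; a pose out of reach is approached as far as the arm can. A call is refused whole if a number of a shift passes 0.0417 or a number of a turn 7.16, either way. A call with a gripper value outside its range is refused whole. The fingers move at their own pace and stop on an object; the grip force is fixed at half the most. Time passes only in rows, so rows that do not move let the fingers close. It gives the time, the measured TCP pose, the force, the opening and the grip force at its end, in the units of the state.
- read_state(): the state, without advancing time (a new reading comes with each control period).
- optics.camera(name): name is "side" or "top" or "wrist"; returns a dict with "color" (480x640x3 uint8, red, green, blue), "range_z" (480x640 float32, mm along the optical axis (not along the pixel's ray), 0 where there is no reading), "fx", "fy", "cx", "cy" (pixels), "distortion" ([k1, k2, p1, p2, k3] as OpenCV has them; the pictures are not rectified), "R" (3x3) and "t" (3): a world point X has camera coordinates R X + t. Camera axes: x right, y down, z forward; pixel columns grow to the right and rows downward; lengths in mm; the calibration is good to about 2 mm. A picture is of the moment at which its call begins.
- workorder.close_job(): hands the job in; it is judged then, once.
The state is a dict: "t": time; "q": joint angles; "joint_vel": joint speeds; "joint_torque": joint torques, N m; "eef_pos": TCP position; "orientation": TCP orientation; "force": force on the tool from outside, world axes, zero at the start; "ft_torque": the same for the moment, N m; "grip_width": finger opening in mm; "grasp_force": force on a finger pad.
Only numpy, scipy, OpenCV 4.12 (cv2) and the standard library are available. Lean on these libraries where they do the work, as an engineer would, in place of code of your own. Each camera call takes 0.05 s, during which the arm holds its last target. There are 200 camera calls.

## Working session

There is one attempt and no reset: what is moved stays moved. The work goes in short steps, Python scripts to look and compute and a tool call to move; the robot and the scene stay as the last step left them, time stands still between calls to the robot, and variables do not carry over. Pictures are saved under pics/ and viewed, at most 10 in all, crops included, and the job is handed in when it is done.

Besides the shell and the picture viewer there is one more tool, called after ">>>" in YAML: its name, and indented under it one key for each argument. send_rows: Moves the arm, as the interface text tells. Its arguments: {"type":"object","properties":{"targets":{"type":"array"}},"required":["targets"]}

```bash
mkdir -p pics
cat > h.py <<'E'
import numpy as np, cv2
from workcell import read_state, optics, workorder, ctrl
def pts(c):
    v,u=np.mgrid[0:480,0:640]
    K=np.array([[c['fx'],0,c['cx']],[0,c['fy'],c['cy']],[0,0,1.]])
    n=cv2.undistortPoints(np.stack([u,v],-1).reshape(-1,1,2).astype(np.float64),K,np.array(c['distortion'],float)).reshape(480,640,2)
    z=c['range_z'].astype(float)
    P=np.dstack([n*z[...,None],z])
    W=(P-np.array(c['t']))@np.array(c['R'])
    W[z==0]=np.nan
    return W
def ray(c,px,z):
    K=np.array([[c['fx'],0,c['cx']],[0,c['fy'],c['cy']],[0,0,1.]])
    n=cv2.undistortPoints(np.array(px,float).reshape(-1,1,2),K,np.array(c['distortion'],float)).reshape(-1,2)
    R=np.array(c['R']);o=-R.T@np.array(c['t'])
    d=np.c_[n,np.ones(len(n))]@R
    return o+d*((z-o[2])/d[:,2])[:,None]
E
python3 - <<'E'
from h import *
a=[optics.camera(n) for n in("top","side")]
cv2.imwrite("pics/a.png",cv2.cvtColor(cv2.resize(np.vstack([a[0]['color']]),(800,600)),cv2.COLOR_RGB2BGR))
cv2.imwrite("pics/b.png",cv2.cvtColor(a[1]['color'],cv2.COLOR_RGB2BGR))
import pickle;pickle.dump(a,open("a.pkl","wb"))
for c in a: print(-np.array(c['R']).T@c['t'],(c['range_z']>0).mean())
print(read_state()['eef_pos'],read_state()['orientation'],ctrl.grasp_offset)
E
```

```text
[509.19072996  25.49577404 847.92975627] 0.9959537760416667
[433.87066447 579.21931667 579.9195745 ] 0.9958919270833333
[ 241.06565972 -521.78349344  230.87180942] [-3.14063005e+00  4.50094907e-05  4.32793230e-01] 18.700000000000003
```

View pics/a.png

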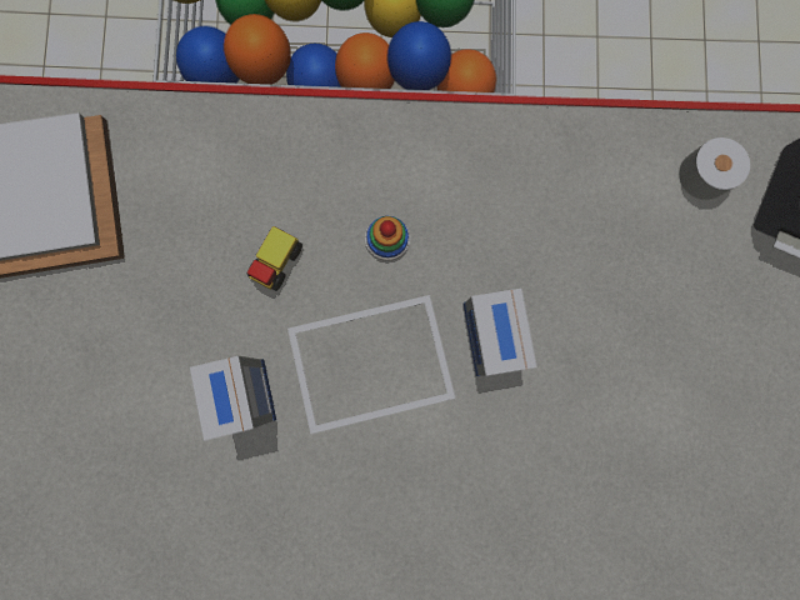

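View pics/b.png

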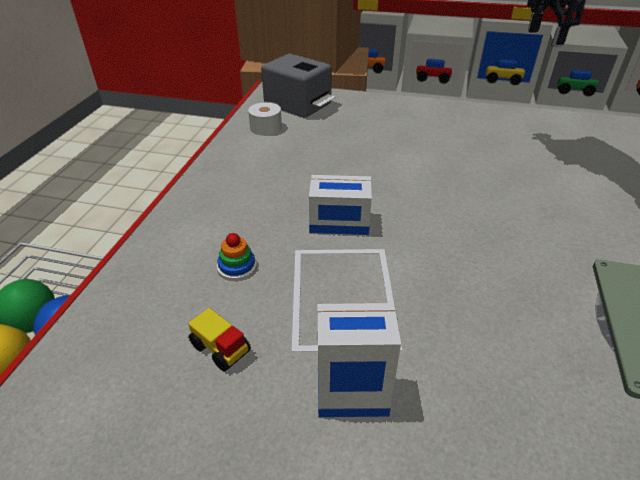

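The top view shows the tape with outer corners at about (290,328), (430,297), (454,398) and (312,432) in the 800-pixel picture. The tall carton is at its left end, around (220,398), and the squat carton at the right, around (500,333). The truck and the ring stacker are on the far side. The side view agrees.

Run:
```python
from h import *
import pickle
a=pickle.load(open("a.pkl","rb"));c=a[0];W=pts(c);img=c['color'].astype(int)
def rect(m):
    m=m.astype(np.uint8);n,l,s,_=cv2.connectedComponentsWithStats(m);k=1+np.argmax(s[1:,4])
    return cv2.minAreaRect(np.argwhere(l==k)[:,::-1].astype(np.float32)),s[k,4],l==k
win=np.zeros((480,640),bool);win[225:360,140:440]=1
print("floor z",np.nanmedian(W[380:450,200:400,2]))
tape=win&(img.min(2)>140)&(W[...,2]<15)
r,n,m=rect(tape)
for nm,mm,h in(("tape",tape,0),("tall",win&(W[...,2]>140),150),("squat",win&(W[...,2]>77)&(W[...,2]<95)&(np.mgrid[0:480,0:640][1]>350),85)):
    r,n,m=rect(mm)
    p=ray(c,cv2.boxPoints(r),h)[:,:2] 
    q=cv2.minAreaRect(W[m][:,:2].astype(np.float32))
    print(nm,n,"ray",p.round(1).tolist(),"mean",p.mean(0).round(1),"sides",np.linalg.norm(p-np.roll(p,1,0),axis=1).round(1),"| depth rect",np.round(q[0],1),np.round(q[1],1),round(q[2],1),"z",np.median(W[m][:,2]).round(1))
# side check: tall carton top
s=a[1];S=pts(s)
m=(S[...,2]>143)&(S[...,2]<157)&(abs(S[...,1]-120)<150)&(abs(S[...,0]-450)<150)
q=cv2.minAreaRect(S[m][:,:2].astype(np.float32));print("side",q,cv2.boxPoints(q).round(0).tolist(),m.sum())
```

```text
floor z -0.4335925882450116
tape 2124 ray [[580.0, 174.5], [640.3, -42.9], [483.1, -84.0], [426.5, 129.2]] mean [532.5  44.2] sides [160.1 225.6 162.5 220.6] | depth rect [532.2  43.4] [161.2 221.5] 15.0 z 0.3
tall 2459 ray [[518.2, 262.5], [533.5, 201.0], [446.2, 176.5], [431.6, 237.2]] mean [482.4 219.3] sides [90.2 63.3 90.7 62.4] | depth rect [482.2 220.4] [89.6 60.8] 14.8 z 149.6
squat 2672 ray [[625.1, -91.4], [640.4, -164.2], [531.3, -183.4], [516.7, -111.8]] mean [ 578.3 -137.7] sides [110.3  74.4 110.8  73.1] | depth rect [ 578.3 -137.9] [109.7  72.1] 10.9 z 85.0
side ((479.56524658203125, 223.77061462402344), (89.51509094238281, 62.55088424682617), 14.516950607299805) [[428.0, 243.0], [444.0, 182.0], [531.0, 205.0], [515.0, 265.0]] 3672
```

>>> send_rows:
  targets:
    - {"gripper":0.2,"slide":[0.0287,-0.0231,0],"rot":[0,0,0]}
    - {"gripper":0.2,"slide":[0.0287,-0.0231,0],"rot":[0,0,0]}
    - {"gripper":0.2,"slide":[0.0287,-0.0231,0],"rot":[0,0,0]}
    - {"gripper":0.2,"slide":[0.0287,-0.0231,0],"rot":[0,0,0]}
    - {"gripper":0.2,"slide":[0.0287,-0.0231,0],"rot":[0,0,0]}
    - {"gripper":0.2,"slide":[0.0287,-0.0231,0],"rot":[0,0,0]}
    - {"gripper":0.2,"slide":[0.0287,-0.0231,0],"rot":[0,0,0]}

```text
t: 0.68
eef_pos: [356.0, -289.2, 231.2]
orientation: [-3.141, 0.0, 0.433]
force: [1.0, -0.0, -0.3]
grip_width: 51.2
grasp_force: 0.0
```

>>> send_rows:
  targets:
    - {"gripper":0.2,"slide":[0.0287,-0.0231,0],"rot":[0,0,0]}
    - {"gripper":0.2,"slide":[0.0287,-0.0231,0],"rot":[0,0,0]}
    - {"gripper":0.2,"slide":[0.0287,-0.0231,0],"rot":[0,0,0]}
    - {"gripper":0.2,"slide":[0.0287,-0.0231,0],"rot":[0,0,0]}
    - {"gripper":0.2,"slide":[0.0287,-0.0231,0],"rot":[0,0,0]}
    - {"gripper":0.2,"slide":[0.0287,-0.0231,0],"rot":[0,0,0]}
    - {"gripper":0.2,"slide":[0.0287,-0.0231,0],"rot":[0,0,0]}

```text
t: 1.27
eef_pos: [470.7, -58.0, 231.2]
orientation: [-3.141, 0.0, 0.433]
force: [1.4, -0.4, 0.1]
grip_width: 50.9
grasp_force: 0.0
```

>>> send_rows:
  targets:
    - {"gripper":0.2,"slide":[0.0149,-0.0339,0],"rot":[0,0,0]}
    - {"gripper":0.2,"slide":[0.0149,-0.0339,0],"rot":[0,0,0]}
    - {"gripper":0.2,"slide":[0.0149,-0.0339,0],"rot":[0,0,0]}
    - {"gripper":0.2,"slide":[0.0149,-0.0339,0],"rot":[0,0,0]}
    - {"gripper":0.2,"slide":[0.0149,-0.0339,0],"rot":[0,0,0]}
    - {"gripper":0.2,"slide":[0.0149,-0.0339,0],"rot":[0,0,0]}
    - {"gripper":0.2,"slide":[0.0149,-0.0339,0],"rot":[0,0,0]}
    - {"gripper":0.2,"slide":[0.0149,-0.0339,0],"rot":[0,0,0]}
    - {"gripper":0.2,"slide":[0.0149,-0.0339,0],"rot":[0,0,0]}
    - {"gripper":0.2,"slide":[0.0149,-0.0339,0],"rot":[0,0,0]}

```text
t: 2.1
eef_pos: [462.8, 312.2, 231.2]
orientation: [3.142, 0.0, 0.433]
force: [1.5, -1.1, 0.2]
grip_width: 51.1
grasp_force: 0.0
```

>>> send_rows:
  targets:
    - {"gripper":0.2,"slide":[0,0,0],"rot":[0,0,-7]}
    - {"gripper":0.2,"slide":[0,0,0],"rot":[0,0,-7]}
    - {"gripper":0.2,"slide":[0,0,0],"rot":[0,0,-7]}
    - {"gripper":0.2,"slide":[0,0,0],"rot":[0,0,-7]}
    - {"gripper":0.2,"slide":[0,0,0],"rot":[0,0,-7]}
    - {"gripper":0.2,"slide":[0,0,0],"rot":[0,0,-7]}
    - {"gripper":0.2,"slide":[0,0,0],"rot":[0,0,-7]}
    - {"gripper":0.2,"slide":[0,0,0],"rot":[0,0,-7]}
    - {"gripper":0.2,"slide":[0,0,0],"rot":[0,0,-7]}
    - {"gripper":0.2,"slide":[0,0,0],"rot":[0,0,-7]}

```text
t: 2.93
eef_pos: [463.3, 310.3, 231.1]
orientation: [-3.141, 0.0, 1.661]
force: [-0.4, -0.6, 0.3]
grip_width: 51.3
grasp_force: 0.0
```

>>> send_rows:
  targets:
    - {"gripper":0.2,"slide":[0,0,0],"rot":[0,0,-5]}
    - {"gripper":0.2,"slide":[0,0,0],"rot":[0,0,-5.2]}
    - {"gripper":0.2,"slide":[0,0,0],"rot":[0,-6,0]}
    - {"gripper":0.2,"slide":[0,0,0],"rot":[0,-6,0]}
    - {"gripper":0.2,"slide":[0,0,0],"rot":[0,-6,0]}
    - {"gripper":0.2,"slide":[0,0,0],"rot":[0,-6,0]}
    - {"gripper":0.2,"slide":[0,0,0],"rot":[0,-6,0]}
    - {"gripper":0.2,"slide":[0,0,0],"rot":[0,-5,0]}
    - {"gripper":0.2,"slide":[0,0,0],"rot":[0,-5,0]}
    - {"gripper":0.2,"slide":[0,0,0],"rot":[0,0,0]}

```text
t: 3.77
eef_pos: [461.6, 312.3, 229.0]
orientation: [-3.136, 0.704, 1.84]
force: [-1.2, -0.3, -1.9]
grip_width: 51.2
grasp_force: 0.0
```

>>> send_rows:
  targets:
    - {"gripper":0.2,"slide":[0.02,-0.004,0.0238],"rot":[0,0,0]}
    - {"gripper":0.2,"slide":[0.02,0,0.0238],"rot":[0,0,0]}
    - {"gripper":0.2,"slide":[0.02,0,0.0238],"rot":[0,0,0]}
    - {"gripper":0.2,"slide":[0.02,0,0.0238],"rot":[0,0,0]}
    - {"gripper":0.2,"slide":[0.02,0,0.0238],"rot":[0,0,0]}
    - {"gripper":0.2,"slide":[0.02,0,0.0238],"rot":[0,0,0]}
    - {"gripper":0.2,"slide":[0.0187,0,0.0223],"rot":[0,0,0]}
    - {"gripper":0.2,"slide":[0,0,0],"rot":[0,0,0]}
    - {"gripper":0.2,"slide":[0,0,0],"rot":[0,0,0]}

```text
t: 4.52
eef_pos: [459.5, 308.8, 15.9]
orientation: [-3.14, 0.698, 1.832]
force: [0.6, 0.1, 1.9]
grip_width: 51.4
grasp_force: 0.0
```

Run:
```python
from h import *
s=read_state();print(s['eef_pos'].round(1) if hasattr(s['eef_pos'],'round') else s['eef_pos'],s['orientation'],s['force'],s['q'])
cv2.imwrite("pics/c.png",cv2.cvtColor(np.hstack([optics.camera(n)['color'][100:420,120:520] for n in("top","side")]),cv2.COLOR_RGB2BGR))
```

```text
[459.5 308.8  15.9] [-3.140077    0.69750613  1.83239214] [0.61335005 0.07611443 1.8639473 ] [-0.94350645  1.21227187  0.01780559  1.35540287  0.57086338  1.12433022
 -1.0699681 ]
```

View pics/c.png

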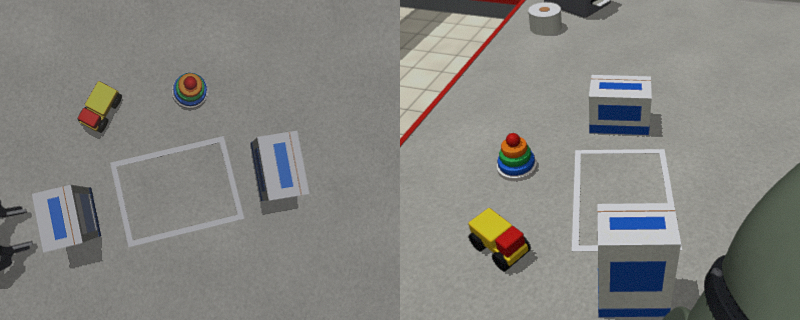

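The picture shows both fingers low behind the tall carton's rear face, at about (15,210) and (15,250) in the left half, and nothing has moved.

>>> send_rows:
  targets:
    - {"gripper":0.2,"slide":[-0.0058,0,0.0055],"rot":[0,0,0]}
    - {"gripper":0.2,"slide":[-0.0058,0,0.0055],"rot":[0,0,0]}
    - {"gripper":0.2,"slide":[-0.0058,0,0.0055],"rot":[0,0,0]}
    - {"gripper":0.2,"slide":[-0.0058,0,0.0055],"rot":[0,0,0]}
    - {"gripper":0.2,"slide":[-0.0058,0,0.0055],"rot":[0,0,0]}
    - {"gripper":0.2,"slide":[-0.0058,0,0.0055],"rot":[0,0,0]}
    - {"gripper":0.2,"slide":[0,0,0],"rot":[0,0,0]}

```text
t: 5.2
eef_pos: [472.4, 261.3, 13.0]
orientation: [-3.141, 0.699, 1.831]
force: [0.1, -1.1, -1.1]
grip_width: 51.6
grasp_force: 0.0
```

>>> send_rows:
  targets:
    - {"gripper":0.2,"slide":[-0.0023,0,0.0019],"rot":[0,0,0]}
    - {"gripper":0.2,"slide":[-0.0023,0,0.0019],"rot":[0,0,0]}
    - {"gripper":0.2,"slide":[-0.0023,0,0.0019],"rot":[0,0,0]}
    - {"gripper":0.2,"slide":[-0.0023,0,0.0019],"rot":[0,0,0]}

```text
t: 5.53
eef_pos: [474.9, 251.7, 12.8]
orientation: [-3.142, 0.698, 1.833]
force: [-1.1, 0.7, -0.4]
grip_width: 51.5
grasp_force: 0.4
```

>>> send_rows:
  targets:
    - {"gripper":0.2,"slide":[-0.0023,0,0.0019],"rot":[0,0,0]}
    - {"gripper":0.2,"slide":[-0.0023,0,0.0019],"rot":[0,0,0]}
    - {"gripper":0.2,"slide":[-0.0023,0,0.0019],"rot":[0,0,0]}
    - {"gripper":0.2,"slide":[-0.0023,0,0.0019],"rot":[0,0,0]}

```text
t: 5.87
eef_pos: [478.1, 240.0, 13.0]
orientation: [3.142, 0.698, 1.833]
force: [0.4, 0.5, -1.1]
grip_width: 51.0
grasp_force: 0.3
```

```bash
cat > m.py <<'E'
from h import *
d=np.array([.259,-.966]);e=np.array([.966,.259]);B=np.array([532.3,43.5])
def tall():
    c=optics.camera("top");W=pts(c);v,u=np.mgrid[0:480,0:640]
    m=((W[...,2]>138)&(W[...,2]<158)&(np.hypot(W[...,0]-490,W[...,1]-190)<90)&(c['color'].max(2)>60)).astype(np.uint8)
    m=cv2.morphologyEx(m,cv2.MORPH_OPEN,np.ones((5,5)))
    r=cv2.minAreaRect(np.argwhere(m>0)[:,::-1].astype(np.float32));p=ray(c,cv2.boxPoints(r),150)[:,:2]
    x=p.mean(0)-B
    print("rect sides",np.linalg.norm(p-np.roll(p,1,0),axis=1).round(1)[:2],"bay x",round(x@d,1),"y",round(x@e,1),"px ang",r[2],"centre",p.mean(0).round(1))
    l=max([p[1]-p[0],p[2]-p[1]],key=np.linalg.norm);print("wide dir vs e deg",np.degrees(np.arctan2(l[1],l[0])).round(1),"z",np.median(W[m>0][:,2]).round(1))
    s=read_state();t=np.array(s['eef_pos']);print("tcp",t.round(1),"bay",((t[:2]-B)@d).round(1),((t[:2]-B)@e).round(1))
    return c
if __name__=="__main__": tall()
E
python3 m.py
```

```text
rect sides [90.1 62.7] bay x -166.4 y -2.5 px ang 77.90524291992188 centre [486.8 203.6]
wide dir vs e deg -164.7 z 149.6
tcp [478.3 239.3  13.1] bay -203.1 -1.5
```

>>> send_rows:
  targets:
    - {"gripper":0.2,"slide":[-0.0031,0,0.0026],"rot":[0,0,0]}
    - {"gripper":0.2,"slide":[-0.0031,0,0.0026],"rot":[0,0,0]}
    - {"gripper":0.2,"slide":[-0.0031,0,0.0026],"rot":[0,0,0]}
    - {"gripper":0.2,"slide":[-0.0031,0,0.0026],"rot":[0,0,0]}
    - {"gripper":0.2,"slide":[-0.0031,0,0.0026],"rot":[0,0,0]}
    - {"gripper":0.2,"slide":[-0.0031,0,0.0026],"rot":[0,0,0]}
    - {"gripper":0.2,"slide":[-0.0031,0,0.0026],"rot":[0,0,0]}
    - {"gripper":0.2,"slide":[-0.0031,0,0.0026],"rot":[0,0,0]}
    - {"gripper":0.2,"slide":[-0.0031,0,0.0026],"rot":[0,0,0]}
    - {"gripper":0.2,"slide":[-0.0031,0,0.0026],"rot":[0,0,0]}

```text
t: 6.75
eef_pos: [488.6, 200.7, 13.0]
orientation: [3.142, 0.698, 1.833]
force: [-0.3, 0.6, -0.3]
grip_width: 51.0
grasp_force: 0.5
```

```bash
python3 m.py
```

```text
rect sides [89.9 62.4] bay x -126.6 y -2.6 px ang 77.47119140625 centre [497.  165.1]
wide dir vs e deg -164.7 z 149.6
tcp [488.8 199.8  13.1] bay -162.3 -1.5
```

>>> send_rows:
  targets:
    - {"gripper":0.2,"slide":[-0.0025,0,0.0021],"rot":[0,0,0]}
    - {"gripper":0.2,"slide":[-0.0025,0,0.0021],"rot":[0,0,0]}
    - {"gripper":0.2,"slide":[-0.0018,0,0.0015],"rot":[0,0,0]}
    - {"gripper":0.2,"slide":[0,0,0],"rot":[0,0,0]}
    - {"gripper":0.2,"slide":[0,0,0],"rot":[0,0,0]}
    - {"gripper":0.2,"slide":[0.0064,0,-0.0054],"rot":[0,0,0]}
    - {"gripper":0.2,"slide":[0.0064,0,-0.0054],"rot":[0,0,0]}
    - {"gripper":0.2,"slide":[0.0064,0,-0.0054],"rot":[0,0,0]}
    - {"gripper":0.2,"slide":[0,0,0],"rot":[0,0,0]}

```text
t: 7.55
eef_pos: [483.6, 219.4, 12.7]
orientation: [3.142, 0.696, 1.835]
force: [0.3, 0.7, 0.1]
grip_width: 51.5
grasp_force: 0.0
```

>>> send_rows:
  targets:
    - {"gripper":0.2,"slide":[-0.0113,0,-0.0134],"rot":[0,0,0]}
    - {"gripper":0.2,"slide":[-0.0113,0,-0.0134],"rot":[0,0,0]}
    - {"gripper":0.2,"slide":[-0.0113,0,-0.0134],"rot":[0,0,0]}
    - {"gripper":0.2,"slide":[-0.0113,0,-0.0134],"rot":[0,0,0]}
    - {"gripper":0.2,"slide":[-0.0113,0,-0.0134],"rot":[0,0,0]}
    - {"gripper":0.2,"slide":[-0.0113,0,-0.0134],"rot":[0,0,0]}
    - {"gripper":0.2,"slide":[0,0,0],"rot":[0,0,0]}
    - {"gripper":0.2,"slide":[0,0,0],"rot":[0,0,0]}

```text
t: 8.22
eef_pos: [484.5, 216.8, 118.7]
orientation: [3.14, 0.697, 1.832]
force: [-0.2, 0.2, -0.3]
grip_width: 51.3
grasp_force: 0.0
```

Run:
```python
from m import *
tall()
cv2.imwrite("pics/d.png",cv2.cvtColor(np.hstack([optics.camera(n)['color'][100:420,120:520] for n in("top","side")]),cv2.COLOR_RGB2BGR))
```

```text
rect sides [90.4 62.3] bay x -117.3 y -2.6 px ang 77.59258270263672 centre [499.5 156.1]
wide dir vs e deg -164.9 z 149.6
tcp [484.3 216.7 118. ] bay -179.7 -1.5
```

View pics/d.png

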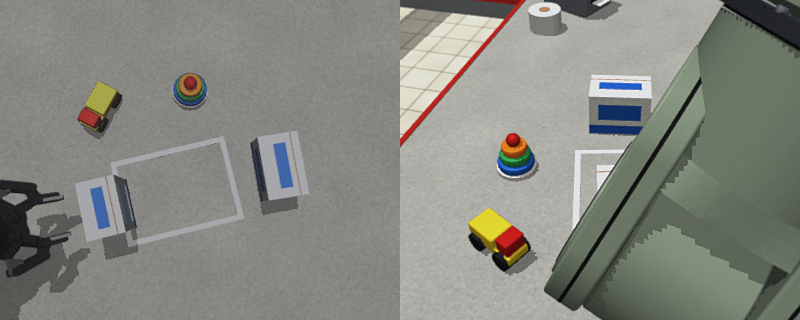

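The carton stands upright with its leading foot just over the near tape, near (130,215) in the left half. The fingers are behind its upper half at (60,215), and the bystanders have not moved.

>>> send_rows:
  targets:
    - {"gripper":0.2,"slide":[-0.0038,0,0.0032],"rot":[0,0,0]}
    - {"gripper":0.2,"slide":[-0.0038,0,0.0032],"rot":[0,0,0]}
    - {"gripper":0.2,"slide":[-0.0038,0,0.0032],"rot":[0,0,0]}
    - {"gripper":0.2,"slide":[-0.0038,0,0.0032],"rot":[0,0,0]}
    - {"gripper":0.2,"slide":[-0.0023,0,0.0019],"rot":[0,0,0]}
    - {"gripper":0.2,"slide":[-0.0023,0,0.0019],"rot":[0,0,0]}
    - {"gripper":0.2,"slide":[-0.0023,0,0.0019],"rot":[0,0,0]}
    - {"gripper":0.2,"slide":[-0.0023,0,0.0019],"rot":[0,0,0]}
    - {"gripper":0.2,"slide":[-0.0023,0,0.0019],"rot":[0,0,0]}
    - {"gripper":0.2,"slide":[-0.0023,0,0.0019],"rot":[0,0,0]}

```text
t: 9.2
eef_pos: [494.2, 179.8, 118.3]
orientation: [3.142, 0.698, 1.833]
force: [0.1, -0.1, 1.0]
grip_width: 50.9
grasp_force: 0.2
```

>>> send_rows:
  targets:
    - {"gripper":0.2,"slide":[-0.0023,0,0.0019],"rot":[0,0,0]}
    - {"gripper":0.2,"slide":[-0.0023,0,0.0019],"rot":[0,0,0]}
    - {"gripper":0.2,"slide":[-0.0023,0,0.0019],"rot":[0,0,0]}
    - {"gripper":0.2,"slide":[-0.0023,0,0.0019],"rot":[0,0,0]}
    - {"gripper":0.2,"slide":[0,0,0],"rot":[0,0,0]}

```text
t: 9.62
eef_pos: [497.4, 167.8, 118.5]
orientation: [-3.142, 0.698, 1.832]
force: [-0.1, -0.3, -0.4]
grip_width: 51.4
grasp_force: 0.0
```

Run:
```python
from m import *
c=tall()
cv2.imwrite("pics/e.png",cv2.cvtColor(cv2.resize(c['color'][200:380,120:400],None,fx=2,fy=2),cv2.COLOR_RGB2BGR))
```

```text
rect sides [90.1 51.7] bay x -88.1 y -2.3 px ang 75.96376037597656 centre [507.3 128. ]
wide dir vs e deg -163.5 z 152.8
tcp [497.3 168.3 118.4] bay -129.6 -1.5
```

View pics/e.png

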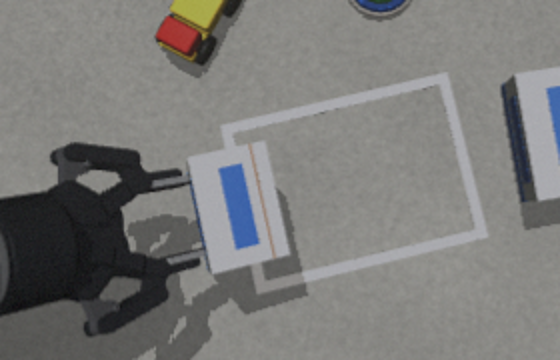

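The carton now leans forward: the top covers about (190-290,140-270), and its rear blue edge is showing. I'll keep pushing.

>>> send_rows:
  targets:
    - {"gripper":0.2,"slide":[-0.0031,0,0.0026],"rot":[0,0,0]}
    - {"gripper":0.2,"slide":[-0.0031,0,0.0026],"rot":[0,0,0]}
    - {"gripper":0.2,"slide":[-0.0031,0,0.0026],"rot":[0,0,0]}
    - {"gripper":0.2,"slide":[-0.0031,0,0.0026],"rot":[0,0,0]}
    - {"gripper":0.2,"slide":[-0.0031,0,0.0026],"rot":[0,0,0]}
    - {"gripper":0.2,"slide":[-0.0031,0,0.0026],"rot":[0,0,0]}
    - {"gripper":0.2,"slide":[-0.0031,0,0.0026],"rot":[0,0,0]}
    - {"gripper":0.2,"slide":[-0.0031,0,0.0026],"rot":[0,0,0]}
    - {"gripper":0.2,"slide":[0,0,0],"rot":[0,0,0]}
    - {"gripper":0.2,"slide":[0,0,0],"rot":[0,0,0]}

```text
t: 10.5
eef_pos: [505.6, 137.1, 118.4]
orientation: [-3.142, 0.698, 1.832]
force: [-0.3, 0.1, -0.5]
grip_width: 50.8
grasp_force: 0.0
```

Run:
```python
from m import *
c=optics.camera("top");W=pts(c)
cv2.imwrite("pics/f.png",cv2.cvtColor(cv2.resize(c['color'][200:380,120:400],None,fx=2,fy=2),cv2.COLOR_RGB2BGR))
x=(W[...,:2]-B)@d;y=(W[...,:2]-B)@e
m=((W[...,2]>52)&(W[...,2]<68)&(x>-125)&(x<120)&(abs(y)<75)).astype(np.uint8);m=cv2.morphologyEx(m,cv2.MORPH_OPEN,np.ones((5,5)))
if m.sum():
    p=ray(c,cv2.boxPoints(cv2.minAreaRect(np.argwhere(m>0)[:,::-1].astype(np.float32))),60)[:,:2]-B
    print(np.c_[p@d,p@e].round(1).tolist(),m.sum(),np.median(W[m>0][:,2]))
print(read_state()['eef_pos'])
```

```text
[[-108.5, 42.9], [-76.4, 43.3], [-74.0, -47.5], [-105.7, -47.6]] 843 62.01220558669423
[505.5764908  137.3757448  118.37392074]
```

View pics/f.png

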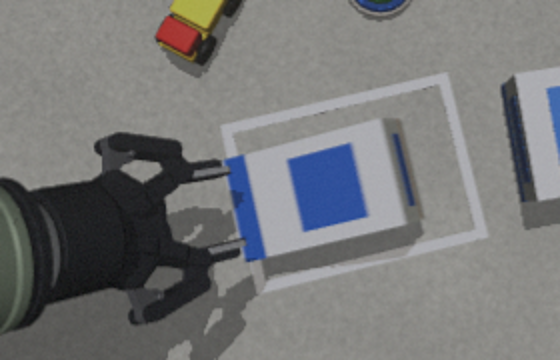

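The carton is caught partway through its fall, with a visible gap between it and its shadow at (415,215). I'll wait briefly, then back off.

>>> send_rows:
  targets:
    - {"gripper":0.2,"slide":[0.004,0,-0.0034],"rot":[0,0,0]}
    - {"gripper":0.2,"slide":[0.004,0,-0.0034],"rot":[0,0,0]}
    - {"gripper":0.2,"slide":[0.0,0,-0.02],"rot":[0,0,0]}
    - {"gripper":0.2,"slide":[0.0,0,-0.03],"rot":[0,0,0]}
    - {"gripper":0.2,"slide":[0,0,-0.03],"rot":[0,0,0]}
    - {"gripper":0.2,"slide":[0,0,-0.03],"rot":[0,0,0]}
    - {"gripper":0.2,"slide":[0,0,0],"rot":[0,0,0]}
    - {"gripper":0.2,"slide":[0,0,0],"rot":[0,0,0]}
    - {"gripper":0.2,"slide":[0,0,0],"rot":[0,0,0]}
    - {"gripper":0.2,"slide":[0,0,0],"rot":[0,0,0]}

```text
t: 11.38
eef_pos: [484.5, 215.1, 202.1]
orientation: [-3.14, 0.699, 1.833]
force: [0.5, -0.4, 0.4]
grip_width: 50.9
grasp_force: 0.0
```

Run:
```python
from m import *
c=optics.camera("top");W=pts(c)
cv2.imwrite("pics/g.png",cv2.cvtColor(cv2.resize(c['color'][140:400,100:450],None,fx=2,fy=2),cv2.COLOR_RGB2BGR))
x=(W[...,:2]-B)@d;y=(W[...,:2]-B)@e
m=((W[...,2]>50)&(W[...,2]<70)&(x>-125)&(x<120)&(abs(y)<75)).astype(np.uint8);m=cv2.morphologyEx(m,cv2.MORPH_OPEN,np.ones((5,5)))
p=ray(c,cv2.boxPoints(cv2.minAreaRect(np.argwhere(m>0)[:,::-1].astype(np.float32))),60)[:,:2]-B
A=np.c_[W[m>0][:,:2],np.ones((m>0).sum())];k=np.linalg.lstsq(A,W[m>0][:,2],rcond=None)[0]
print(np.c_[p@d,p@e].round(1).tolist(),m.sum(),np.median(W[m>0][:,2]),"slope",k[:2])
s=read_state();print(s['eef_pos'],s['t'],s['force'])
```

```text
[[-84.3, 42.9], [67.1, 42.4], [66.2, -48.9], [-83.2, -47.3]] 4442 59.844005606494804 slope [-0.0007993 -0.0004675]
[484.49966011 215.06693862 202.14208933] 11.4333 [-0.6432969  -0.19145276  0.34087753]
```

View pics/g.png

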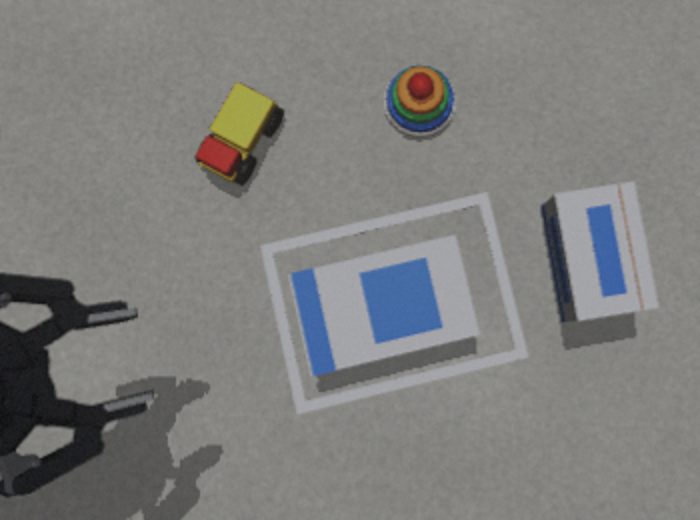

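The carton lies flat: its top is at 60 mm with no slope, and it spans -84 to +67 mm by -48 to +43 mm in bay axes, inside the tape. The gripper is clear at about (60,370), and the bystanders are where they were.

```bash
python3 -c "
from workcell import workorder
print(workorder.close_job())"
```

```text
the job is handed in; nothing more can be done
None
```

The tall carton was pushed upright over the near tape line, left standing, then tipped forwards; it now lies flat on its broad face inside the tape outline, with the other items where they were, and the job is handed in (no verdict was returned).

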